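# Fetch the flange from the back of the parts bay

### The job

The small pipe flange at the back of the parts bay has to go on the welding turntable, but the spray can, the square tube and the jar stand in front of it. First stand those three aside on the rubber mat, then set the flange, neck up, on the middle of the turntable, and only then stand each of the three back upright on the very spot in the bay it came from. Set everything down gently, and do not disturb the collar and the short key bar that lie in the bay.

Things in the scene. Friction and masses are not known exactly. Their poses are not given: they have to be found in the camera images.
- flange_neck (a point): Small steel weld-neck pipe flange, neck up: a foot disc 56 mm across and 8 mm thick, and on it a round neck 34 mm across that rises to 56 mm above the underside. About 0.25 kg. Grip it by the neck. The point is on its axis, at the middle of the neck, 32 mm above its underside; z up along the neck. It stands close behind the row of three, which leaves a gripper no room to reach down to it.
- can_mid (a point): Slim closed spray can, bare aluminium, round, 48 mm across up to 118 mm, then a shoulder to a grey cap 35 mm across; 148 mm high. About 0.3 kg. Stands upright on one of the three spots. The point is on its axis, half-way up, 74 mm above its underside; z up. Grip it (and the tube and the jar) 75 to 110 mm above the underside: the flange's neck rises to 56 mm close behind.
- tube_mid (a point): Upright offcut of square steel tube, 40 x 40 mm outside, 4 mm wall, open at both ends, 130 mm high. About 0.4 kg. Stands upright on one of the three spots. The point is on its axis, half-way up, 65 mm above its underside; x and y are normal to its flat sides, z up.
- jar_mid (a point): Round white plastic jar with a black screw lid, both 50 mm across (a groove 8 mm narrower from 98 to 102 mm up, lid above it), 125 mm high. About 0.3 kg. Stands upright on one of the three spots. The point is on its axis, half-way up, 62.5 mm above its underside; z up.
- bay: Fixed metal parts tray, 156 mm (x) by 256 mm (y), floor 4 mm thick, 3 mm walls to 44 mm above the bench at the back (+x) and both ends, open in front (-x, to the robot). On its floor three white painted spots, 64 mm across, in a row at x = -30, y = -74, 0, 74 mm, one under each of can, tube and jar (which on which varies); flange, collar, key bar lie behind. Origin: centre of its underside.
- mat_top (a point): Black rubber mat, fixed, flat on the bench to the left or the right of the bay, 270 mm along its x, 130 mm along its y, 4 mm thick: the side area for can, tube and jar. The point is the centre of its upper face.
- turntable_top (a point): Fixed welding turntable, on the other side of the bay from the mat: blue base 130 mm square, on it a flat round steel plate 130 mm across that does not turn, with ring grooves and a dark centre dot, 55 mm above the bench. The point is the centre of the plate's upper face.
- collar: Steel shaft collar lying flat in the left back corner of the bay (seen from the robot), 34 mm outside, 20 mm bore, 12 mm high. Origin at the centre of its underside. To be left alone.
- keybar: Short square brass key bar lying in the right back corner of the bay, 50 x 12 x 12 mm, long along its x. Origin at the centre of its underside. To be left alone.
Things that resemble listed ones, but are neither listed nor needed, are in the scene too. What is shaped like the part that bears tube_mid but blue or green is not meant.

How it is judged (in metres and radians):
On the way, in this order (a step that is already met when the one before it is completed fails the run):
1. can, tube and jar all stand upright and released on the rubber mat (x of can_mid in the frame of mat_top between -0.135 and 0.135 m and y of can_mid in the frame of mat_top between -0.065 and 0.065 m and height (world z) of can_mid below 0.086 m and angle between each of can_mid, tube_mid, jar_mid's own z axis and vertical below 0.15 rad and linear speed of each of can, tube, jar below 0.05 m/s and contact force between the fingers and can below 0.1 N and x of tube_mid in the frame of mat_top between -0.135 and 0.135 m and y of tube_mid in the frame of mat_top between -0.065 and 0.065 m and height (world z) of tube_mid below 0.077 m and contact force between the fingers and tube below 0.1 N and x of jar_mid in the frame of mat_top between -0.135 and 0.135 m and y of jar_mid in the frame of mat_top between -0.065 and 0.065 m and height (world z) of jar_mid below 0.0745 m and contact force between the fingers and jar below 0.1 N), for 0.2 s.
2. the flange stands neck up, released, on the middle of the turntable, with the three still standing on the mat (all of step 1 and horizontal distance between flange_neck and turntable_top below 0.012 m and z of flange_neck in the frame of turntable_top between 0.027 and 0.036 m and angle between flange_neck's own z axis and vertical below 0.1 rad and linear speed of flange below 0.03 m/s and contact force between the fingers and flange below 0.1 N), for 0.2 s.
At the end, for the whole second after the job is handed in: The flange stands neck up on the turntable, its axis within 12 mm of the plate's centre; can, tube and jar each stand upright within 15 mm of where they stood at the start; all at rest and released (horizontal distance between flange_neck and turntable_top below 0.012 m and z of flange_neck in the frame of turntable_top between 0.027 and 0.036 m and angle between each of flange_neck, can_mid, tube_mid, jar_mid's own z axis and vertical below 0.1 rad and linear speed of each of flange, can, tube, jar below 0.03 m/s and contact force between the fingers and flange below 0.1 N and distance of each of can_mid, tube_mid, jar_mid from where it was at the start of the episode below 0.015 m); the robot touches nothing.
It fails at once if the collar or the key bar was shifted by more than 20 mm (distance of any of collar, keybar from where it was at the start of the episode above 0.02 m).
It fails at once if can, tube, jar or flange was tipped over (angle between any of can_mid, tube_mid, jar_mid, flange_neck's own z axis and vertical above 0.7 rad).
It fails at once if can, tube, jar or flange was dropped (moved faster than 0.7 m/s while the fingers did not hold it) ((linear speed of can above 0.7 m/s and contact force between the fingers and can below 0.05 N) or (linear speed of tube above 0.7 m/s and contact force between the fingers and tube below 0.05 N) or (linear speed of jar above 0.7 m/s and contact force between the fingers and jar below 0.05 N) or (linear speed of flange above 0.7 m/s and contact force between the fingers and flange below 0.05 N)).
It also fails if it takes over 136 s, if anything falls off the work surface, if the arm or the gripper's body presses on something with over 40 N, if the wrist force passes 120 N, or if a joint passes its speed limit or range.

### The arm

A 6-joint arm with a two-finger parallel gripper is mounted at the origin on the work surface. World frame = base frame: x ahead of the robot, y to its left, z up, the work surface at z = 0. Lengths are in mm, angles in rad, forces in N, time in s.
With the tool pointing down it reaches from about 350 to 775 mm from the base axis. Payload 7.3 kg.
Tool frame: the origin (TCP) lies on the centre line of the jaws, within the pads' length; the fingertips stand 22 mm ahead of it and the grasp point (between the pads) lies 3 mm ahead of it; z points along the fingers, y is the direction in which the jaws open and shut (so a half turn about z gives the same grasp; the last joint's range is limited). The gripper opens to 92 mm and grips with 3 to 60 N. Pads are 19 mm wide; open, the fingers measure 130 mm over their backs; the gripper's body (75 mm by 190 mm) begins 47 mm behind the grasp point.
Start: joints at [1.179, 0.342, 1.524, -0, 1.275, -0.146], TCP at [127.733, 509.242, 248.741] pointing down, gripper open.
Joint ranges: [-2.53, 2.53], [-0.77, 2.02], [0.04, 2.7], [-1, 4.14], [0.28, 2.66], [-3.11, 3.11]. Speed limits (rad/s): [2.57, 2.57, 3.14, 3.14, 3.14, 3.14].

### API

Orientations are given as [roll, pitch, yaw] about the fixed x, y, z axes, in that order (R = Rz(yaw) Ry(pitch) Rx(roll)).
In Python, from plant import get_obs, capture, bot, spot_in gives the robot as it stands.
- The arm moves only by the shell command python3 -m handwheel 'ROWS' [OPENING]. ROWS is JSON, a list of rows, each a list of 2 entries, a list of its own where there are three numbers: the shift along the world's x, y, z in mm, then the turn, a rotation vector about the world's x, y, z in rad. In form: [[[x, y, z], [wx, wy, wz]], ...]. A call has 1 to 12 rows; each row shifts and turns the commanded pose from where the row before left it; what a row does not reach is not made up. A row lasts 1/8 s, in which the tool goes at most 62.5 mm and 10.7 degrees, less where a joint would pass 70% of its speed; a pose out of reach is approached as far as the arm can. A call is refused whole if a number of a shift passes 62.5 or a number of a turn 0.188, either way. A call with a gripper value outside its range is refused whole. OPENING is the closure, from 0 (fully open) to 1 (shut), set as the call begins (- or left out, the last holds). The fingers move at their own pace and stop on an object; the grip force is fixed at half the most. Time passes only in rows, so rows that do not move let the fingers close. It gives the time, the measured TCP pose, the force and the opening at its end, in the units of the state.
- get_obs(): the state, without advancing time (a new reading comes with each control period).
- capture(name): name is "side" or "top"; returns a dict with "img" (400x640x3 uint8, red, green, blue), "fx", "fy", "cx", "cy" (pixels), "k1" (the pictures are not rectified: a ray, as slopes to the right and down, at radius r is drawn at 1 + k1 r^2 times it, then the intrinsics apply), "cam_to_world" (4x4, takes a point from camera to world coordinates). Camera axes: x right, y up, looking along -z (the intrinsics and any distortion apply to the point x, -y, -z); pixel columns grow to the right and rows downward; lengths in mm; the calibration is good to about 2 mm. A picture is of the moment at which its call begins. There is no depth.
- bot.close_job(): hands the job in, once; it reports no verdict.
Trained networks look in the newest picture that a camera, given by its name, has taken for a name from the list of things; names that differ only in an ending like _2 or _b are one class to them, and where a whole thing is asked for, a point or a joint stands for the part that bears it (a point fixed in the world has none). Each returns a list of dicts, best first, with "score" (0 to 1); they miss things now and then, are a little off and sometimes report something else, mostly with a low value. They report only what shows in the picture. A call takes as long as a camera call. They do not tell look-alikes from the thing itself.
- spot_in(thing, camera): "xyz" ([x, y, z] in mm, in the coordinates of the camera as it stood for that picture, good to about 4 mm: the middle of the surface that is visible of it).
The state is a dict: "time": time; "joint_positions": joint angles; "dq": joint speeds; "tau": joint torques, N m; "tool_pos": TCP position; "tcp_rot": TCP orientation; "contact_force": force on the tool from outside, world axes, zero at the start; "moment": the same for the moment, N m; "grip_width": finger opening in mm.
Only numpy, scipy, OpenCV 4.12 (cv2) and the standard library are available. Lean on these libraries where they do the work, as an engineer would, in place of code of your own. Each camera call takes 0.05 s, during which the arm holds its last target. There are 200 camera calls.

## Working session

There is one attempt and no reset: what is moved stays moved. The work goes in short steps, Python scripts to look and compute and a shell command to move; the robot and the scene stay as the last step left them, time stands still between calls to the robot, and variables do not carry over. Pictures are saved under pics/ and viewed, about 12 in all and at most 16, crops included, and the job is handed in when it is done.

```bash
ls; mkdir -p pics; cat > h.py <<'E'
import numpy as np, cv2
from plant import get_obs, capture, bot, spot_in
def grab(cam,fn=None):
    c=capture(cam)
    if fn: cv2.imwrite('pics/'+fn,c['img'][:,:,::-1])
    return c
def K(c): return np.array([[c['fx'],0,c['cx']],[0,c['fy'],c['cy']],[0,0,1.]])
def ray(c,u,v):
    # r is undistorted radius: draw=(1+k1 r^2)*slope
    d=cv2.undistortPoints(np.array([[[u,v]]],float),K(c),np.array([c['k1'],0,0,0.]))[0,0]
    T=np.array(c['cam_to_world']); return T[:3,3],T[:3,:3]@np.array([d[0],-d[1],-1])
def at(c,u,v,z):
    o,d=ray(c,u,v); return o+d*(z-o[2])/d[2]
def proj(c,P):
    T=np.array(c['cam_to_world']); p=T[:3,:3].T@(np.array(P,float)-T[:3,3])
    x,y=p[0]/-p[2],-p[1]/-p[2]; s=1+c['k1']*(x*x+y*y)
    return c['fx']*x*s+c['cx'],c['fy']*y*s+c['cy']
def w(c,xyz):
    T=np.array(c['cam_to_world']); return T[:3,:3]@np.array(xyz)+T[:3,3]
E
python3 - <<'E'
from h import *
np.set_printoptions(precision=1,suppress=True)
print(get_obs())
for cam in('side','top'):
    c=grab(cam,cam+'0.png'); print(cam,c['fx'],c['k1'],c['cam_to_world'])
    for t in('flange_neck','can_mid','tube_mid','jar_mid','bay','mat_top','turntable_top','collar','keybar'):
        print(t,[(round(r['score'],2),w(c,r['xyz'])) for r in spot_in(t,cam)])
E
```

```text
pics
{'time': 0.0, 'joint_positions': array([ 1.2,  0.3,  1.5, -0. ,  1.3, -0.1]), 'dq': array([ 0., -0., -0., -0.,  0.,  0.]), 'tau': array([ -0. , -43.1, -24.4,   0.1,   0.1,  -0. ]), 'tool_pos': array([127.6, 508.9, 248. ]), 'tcp_rot': array([-3.1, -0. ,  2.9]), 'contact_force': array([-0.8, -0.6,  0.4]), 'moment': array([-0., -0., -0.]), 'grip_width': 91.86121043993099}
side 371.54827762296236 -0.03396509903411465 [[   0.9    0.4   -0.3  208.1]
 [  -0.5    0.6   -0.6 -590.2]
 [  -0.     0.7    0.7  747.8]
 [   0.     0.     0.     1. ]]
flange_neck [(0.63, array([514. , 293.5,  53.6])), (0.58, array([638.1, -18.6,  22.5]))]
can_mid [(0.73, array([558.2,  86.9, 110.9]))]
tube_mid [(0.97, array([451.3,  31.5,  83. ])), (0.97, array([ 669.6, -178. ,   89.6])), (0.94, array([457.1, -88.2,  91.2])), (0.73, array([423.6, 111.4,  89.5])), (0.72, array([559.8,   2.9,  94.5]))]
jar_mid [(0.74, array([559. , -68.5,  90.6]))]
bay [(0.9, array([627.8, -31.1,   5.6]))]
mat_top [(0.96, array([ 461.5, -323.3,    4. ]))]
turntable_top [(0.89, array([512.9, 290.4,  54.4]))]
collar []
keybar []
top 416.04122722737895 -0.05700579931831896 [[  0.    1.   -0.2 411.2]
 [ -1.    0.    0.    5.4]
 [  0.    0.2   1.  884.9]
 [  0.    0.    0.    1. ]]
flange_neck [(0.58, array([630.5,  -3.3,  42.3]))]
can_mid [(0.58, array([563.6,  95.2, 131.5])), (0.56, array([ 470.4, -319. ,    6.9]))]
tube_mid [(0.95, array([465.3,  38.7, 127.7])), (0.77, array([463.9, -74.7, 105.2])), (0.76, array([426.4, 126.8,  98.6])), (0.69, array([573.8,  29.5,  99.2])), (0.66, array([ 667. , -163.6,   91.6]))]
jar_mid []
bay [(0.66, array([618.6,  35.3,   9.7]))]
mat_top [(0.79, array([ 470.3, -319.8,    3.6]))]
turntable_top [(0.95, array([514.7, 306.5,  54.2]))]
collar [(0.6, array([650.3, 122.6,  16.5])), (0.2, array([563.9,  94.9, 130.1]))]
keybar [(0.41, array([649.2, -82.8,  17.5]))]
```

View pics/side0.png

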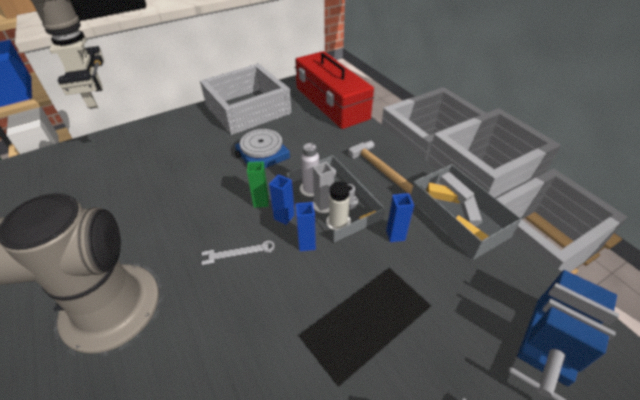

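View pics/top0.png

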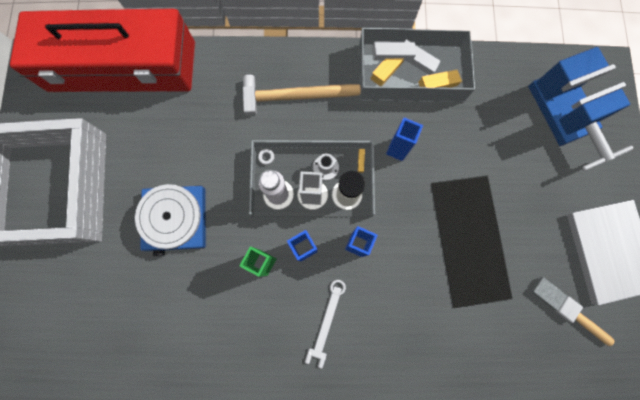

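```bash
python3 - <<'E'
import cv2
a=cv2.imread('pics/top0.png')
cv2.imwrite('pics/c1.png',cv2.resize(a[130:225,235:385],None,fx=5.2,fy=5.2,interpolation=cv2.INTER_CUBIC))
b=cv2.imread('pics/side0.png')
cv2.imwrite('pics/c2.png',cv2.resize(b[135:250,265:395],None,fx=5,fy=5,interpolation=cv2.INTER_CUBIC))
E
```

```text
(no output)
```

View pics/c1.png

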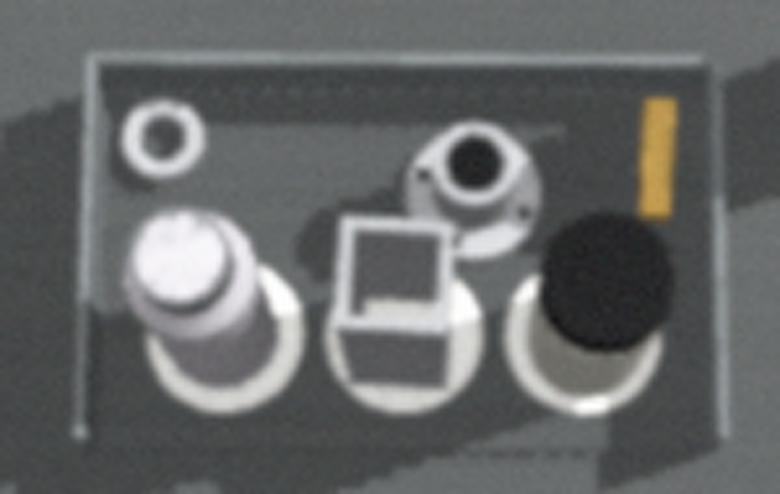

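View pics/c2.png

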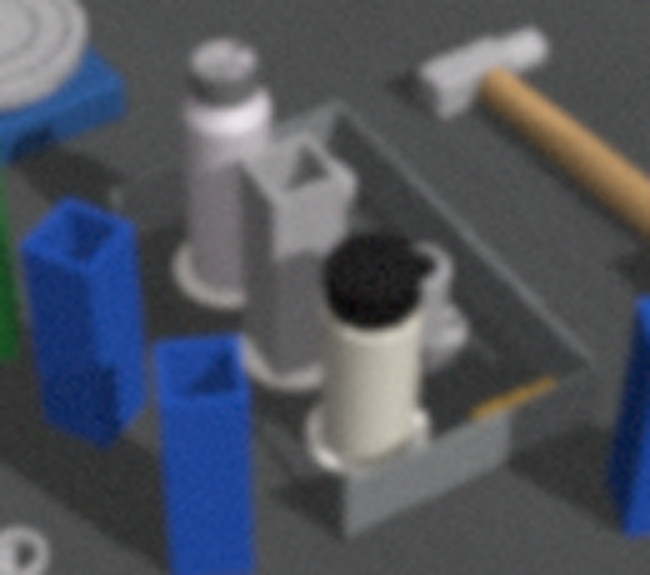

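```bash
python3 - <<'E'
from h import *
np.set_printoptions(precision=1,suppress=True)
c=grab('top'); s=grab('side')
q=lambda x,y,z:at(c,235+(x+.5)/5.2-.5,130+(y+.5)/5.2-.5,z)
for n,a in dict(canspot=(225,335,4),can=(180,268,152),tubespot=(405,335,4),tube=(396,273,134),jarspot=(583,335,4),jar=(607,282,129),neck=(474,163,60),foot=(473,192,12),collar=(162,139,16),kb=(658,157,16),bl=(92,58,44),br=(708,60,44),fl=(80,437,44),fr=(724,437,44),
 t1=(338,218,134),t2=(455,224,134),t3=(450,331,134),t4=(335,325,134)).items(): print(n,q(*a))
q=lambda x,y,z:at(s,265+(x+.5)/5-.5,135+(y+.5)/5-.5,z)
for n,a in dict(can=(225,57,152),jar=(373,262,129),tube=(298,168,134)).items(): print('side',n,q(*a))
hsv=cv2.cvtColor(c['img'],cv2.COLOR_RGB2HSV)
m=(c['img'].max(2)<45).astype('uint8'); m[:, :400]=0; m[:,530:]=0;m[:150]=0
m=cv2.morphologyEx(m,cv2.MORPH_OPEN,np.ones((5,5)))
k=max(cv2.findContours(m,0,2)[0],key=cv2.contourArea); r=cv2.minAreaRect(k)
b=cv2.boxPoints(r); P=np.array([at(c,*p,4) for p in b]); print('mat',r,P,P.mean(0))
d=c['img'][205:226,156:177].max(2).astype(float); ys,xs=np.where(d<70); print('dot',xs.mean()+156,ys.mean()+205,at(c,xs.mean()+156,ys.mean()+205,55))
print(at(s,262,141,55))
o=get_obs();print(o['tool_pos'],o['tcp_rot'])
print('blue tubes', [at(c,u,v,130) for u,v in((302,243),(362,240),(408,128),(257,261))])
E
```

```text
canspot [573.  97.   4.]
can [569.3  97.7 152. ]
tubespot [573.5  22.6   4. ]
tube [571.9  23.4 134. ]
jarspot [574.  -51.2   4. ]
jar [570.2 -51.8 129. ]
neck [632.2  -5.   60. ]
foot [632.6  -5.2  12. ]
collar [653.3 123.9  16. ]
kb [647.2 -82.   16. ]
bl [679.2 149.5  44. ]
br [ 680.5 -100.    44. ]
fl [524.7 148.6  44. ]
fr [ 526.2 -103.9   44. ]
t1 [591.8  44.3 134. ]
t2 [589.9   2.6 134. ]
t3 [551.1   4.2 134. ]
t4 [553.   44.8 134. ]
side can [574.6 100.9 152. ]
side jar [571.4 -50.3 129. ]
side tube [572.7  22.8 134. ]Traceback (most recent call last):
  File "<stdin>", line 12, in <module>
ValueError: max() iterable argument is empty
```

```bash
python3 - <<'E'
from h import *
np.set_printoptions(precision=1,suppress=True)
c=grab('top'); s=grab('side')
print(c['img'][240,470],c['img'][240,420],c['img'][215,166])
P=np.array([at(c,*p,4) for p in((431.5,183.5),(488,176.5),(511.5,298),(453.5,306.5))]);print('mat',P,P.mean(0))
P=np.array([at(s,*p,4) for p in((389,268),(430,304),(338,385),(300,336))]);print('mat side',P,P.mean(0))
d=c['img'][200:231,151:182].max(2).astype(float)
i=np.argmin(cv2.GaussianBlur(d,(3,3),0)); y,x=divmod(i,31); print(x+151,y+200,at(c,x+151,y+200,55), at(c,166.5,215.5,55), at(s,262,141,55))
g=c['img'].max(2)
o=get_obs();print(o['time'],o['tool_pos'],np.round(o['tcp_rot'],3))
print('blue tubes', [at(c,u,v,130) for u,v in((302,243),(362,240),(408,128),(257,261))])
E
```

```text
[43 45 44] [109 112 112] [35 36 38]
mat [[ 598.6 -236.6    4. ]
 [ 615.5 -363.7    4. ]
 [ 353.4 -398.7    4. ]
 [ 337.1 -273.3    4. ]] [ 476.2 -318.1    4. ]
mat side [[ 597.3 -237.2    4. ]
 [ 617.1 -358.6    4. ]
 [ 352.8 -398.8    4. ]
 [ 336.3 -277.4    4. ]] [ 475.9 -318.     4. ]
165 216 [517.2 318.   55. ] [518.2 315.   55. ] [519.7 311.6  55. ]
1.2 [127.7 509.2 248.7] [3.1 0.  2.9]
blue tubes [array([460.2,  38.2, 130. ]), array([466.1, -70.5, 130. ]), array([ 680. , -161.2,  130. ]), array([427.5, 118.4, 130. ])]
```

```bash
python3 -m handwheel '[[[37,-46.7,0],[0,0,-0.1105]],[[37,-46.7,0],[0,0,-0.1105]],[[37,-46.7,0],[0,0,-0.1105]],[[37,-46.7,0],[0,0,-0.1105]],[[37,-46.7,0],[0,0,-0.1105]],[[37,-46.7,0],[0,0,-0.1105]],[[37,-46.7,0],[0,0,-0.1105]],[[37,-46.7,0],[0,0,-0.1105]],[[37,-46.7,0],[0,0,-0.1105]],[[37,-46.7,0],[0,0,-0.1105]],[[37,-46.7,0],[0,0,-0.1105]],[[37,-46.7,0],[0,0,-0.1105]]]' 0; python3 -m handwheel '[[[0,0,0],[0,0,0]],[[0,0,0],[0,0,0]]]'
```

```text
time: 2.7
tool_pos: [572.8, -52.9, 248.8]
tcp_rot: [3.141, -0.0, 1.566]
contact_force: [0.4, 0.3, -0.1]
grip_width: 92.2
time: 2.95
tool_pos: [571.3, -50.9, 248.3]
tcp_rot: [-3.14, -0.001, 1.57]
contact_force: [0.0, -0.1, 0.4]
grip_width: 91.9
```

```bash
python3 -m handwheel '[[[0,0,-40],[0,0,0]],[[0,0,-45],[0,0,0]],[[0,0,-40],[0,0,0]],[[0,0,-22],[0,0,0]],[[0,0,-10],[0,0,0]],[[0,0,0],[0,0,0]],[[0,0,0],[0,0,0]]]'; python3 - <<'E'
from h import *
c=grab('side','side1.png'); a=c['img'][110:290,230:430,::-1]
cv2.imwrite('pics/s1.png',cv2.resize(a,None,fx=3.3,fy=3.3,interpolation=cv2.INTER_CUBIC))
E
```

```text
time: 3.82
tool_pos: [572.4, -51.0, 93.1]
tcp_rot: [3.139, 0.0, 1.57]
contact_force: [1.3, -0.1, -0.3]
grip_width: 91.8
```

View pics/s1.png

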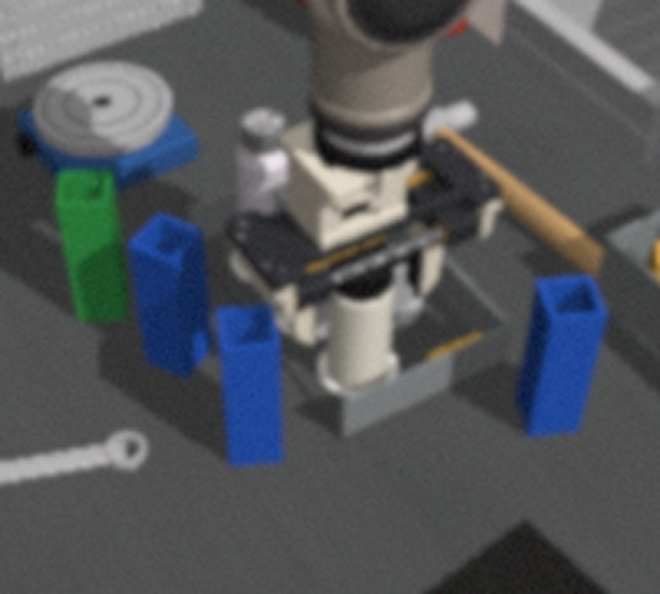

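The picture shows the jar (at about 362,330) between the open fingers, with its neighbours clear. I close on it now.

```bash
python3 -m handwheel '[[[0,0,0],[0,0,0]],[[0,0,0],[0,0,0]],[[0,0,0],[0,0,0]],[[0,0,0],[0,0,0]],[[0,0,0],[0,0,0]],[[0,0,0],[0,0,0]]]' 1; python3 -m handwheel '[[[0,0,0],[0,0,0]],[[0,0,0],[0,0,0]],[[0,0,5],[0,0,0]],[[0,0,15],[0,0,0]],[[0,0,25],[0,0,0]],[[0,0,35],[0,0,0]],[[0,0,40],[0,0,0]],[[0,0,30],[0,0,0]],[[0,0,0],[0,0,0]]]'
```

```text
time: 4.62
tool_pos: [571.6, -51.2, 91.6]
tcp_rot: [-3.141, -0.0, 1.57]
contact_force: [-0.5, -0.3, -0.2]
grip_width: 49.6
time: 5.75
tool_pos: [572.9, -51.3, 244.9]
tcp_rot: [3.135, 0.001, 1.57]
contact_force: [-0.2, 0.1, -3.6]
grip_width: 49.2
```

```bash
python3 -m handwheel '[[[-8.6,-15.1,0],[0,0,0]],[[-17.2,-30.3,0],[0,0,0]],[[-17.2,-30.3,0],[0,0,0]],[[-17.2,-30.3,0],[0,0,0]],[[-17.2,-30.3,0],[0,0,0]],[[-17.2,-30.3,0],[0,0,0]],[[-17.2,-30.3,0],[0,0,0]],[[-17.2,-30.3,0],[0,0,0]],[[-17.2,-30.3,0],[0,0,0]],[[-17.2,-30.3,0],[0,0,0]],[[-8.6,-15.1,0],[0,0,0]],[[0,0,0],[0,0,0]]]';  python3 -m handwheel '[[[0,0,-20],[0,0,0]],[[0,0,-40],[0,0,0]],[[0,0,-40],[0,0,0]],[[0,0,-25],[0,0,0]],[[0,0,-12],[0,0,0]],[[0,0,-6],[0,0,0]],[[0,0,-3],[0,0,0]],[[0,0,-2],[0,0,0]],[[0,0,-1],[0,0,0]],[[0,0,0],[0,0,0]]]'
```

```text
time: 7.25
tool_pos: [398.7, -354.5, 240.7]
tcp_rot: [-3.14, -0.002, 1.568]
contact_force: [-0.5, 0.4, -3.0]
grip_width: 49.7
time: 8.5
tool_pos: [399.8, -354.2, 93.0]
tcp_rot: [3.141, 0.0, 1.57]
contact_force: [0.0, 0.7, -2.7]
grip_width: 49.6
```

```bash
python3 -m handwheel '[[[0,0,-1],[0,0,0]],[[0,0,-0.5],[0,0,0]],[[0,0,0],[0,0,0]]]'; python3 -m handwheel '[[[0,0,-0.5],[0,0,0]],[[0,0,0],[0,0,0]]]'
```

```text
time: 8.88
tool_pos: [399.8, -354.2, 91.6]
tcp_rot: [3.141, 0.0, 1.57]
contact_force: [-1.3, 0.4, 1.5]
grip_width: 49.3
time: 9.12
tool_pos: [399.8, -354.3, 91.6]
tcp_rot: [3.141, 0.001, 1.57]
contact_force: [-2.7, 1.6, 7.1]
grip_width: 49.5
```

```bash
python3 -m handwheel '[[[0,0,0],[0,0,0]],[[0,0,0],[0,0,0]],[[0,0,0],[0,0,0]],[[0,0,0],[0,0,0]],[[0,0,5],[0,0,0]],[[0,0,35],[0,0,0]],[[0,0,50],[0,0,0]],[[0,0,50],[0,0,0]],[[0,0,15],[0,0,0]]]' 0;  python3 -m handwheel '[[[19.2,41.9,0],[0,0,-0.015]],[[19.2,41.9,0],[0,0,-0.015]],[[19.2,41.9,0],[0,0,0]],[[19.2,41.9,0],[0,0,0]],[[19.2,41.9,0],[0,0,0]],[[19.2,41.9,0],[0,0,0]],[[19.2,41.9,0],[0,0,0]],[[19.2,41.9,0],[0,0,0]],[[19,41.9,0],[0,0,0]],[[0,0,0],[0,0,0]],[[0,0,0],[0,0,0]]]'
python3 - <<'E'
from h import *
c=grab('top','top2.png'); a=c['img'][100:330,230:530,::-1]
cv2.imwrite('pics/t2.png',cv2.resize(a,None,fx=2.6,fy=2.6,interpolation=cv2.INTER_CUBIC))
E
```

```text
time: 10.25
tool_pos: [400.5, -355.0, 249.5]
tcp_rot: [3.137, 0.005, 1.57]
contact_force: [0.4, -0.6, 0.1]
grip_width: 92.0
time: 11.62
tool_pos: [571.8, 22.8, 245.1]
tcp_rot: [-3.14, 0.0, 1.54]
contact_force: [0.1, -0.2, -0.4]
grip_width: 91.6
```

View pics/t2.png

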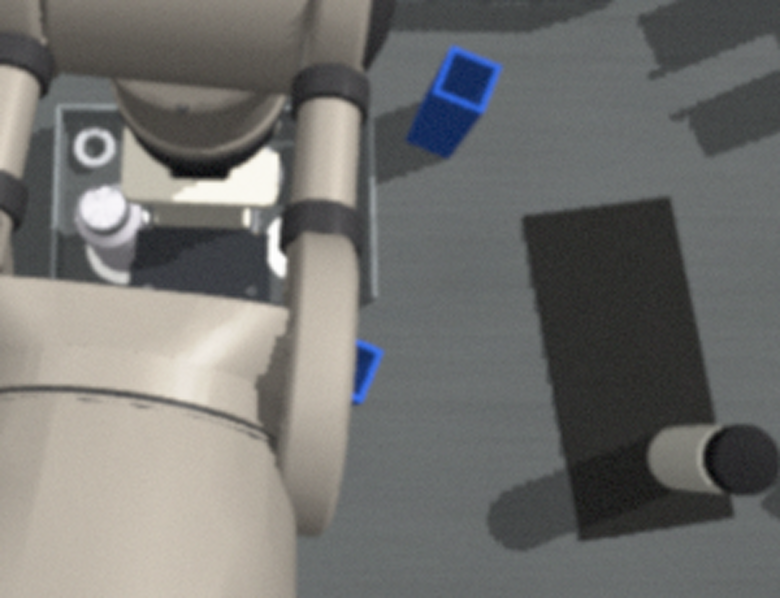

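The jar stands upright on the mat (base about 682,458 in the crop), and the gripper is over the tube.

```bash
python3 -m handwheel '[[[0,0,-40],[0,0,0]],[[0,0,-45],[0,0,0]],[[0,0,-35],[0,0,0]],[[0,0,-18],[0,0,0]],[[0,0,-8],[0,0,0]],[[0,0,0],[0,0,0]],[[0,0,0],[0,0,0]]]'; python3 -m handwheel '[[[0,0,0],[0,0,0]],[[0,0,0],[0,0,0]],[[0,0,0],[0,0,0]],[[0,0,0],[0,0,0]],[[0,0,0],[0,0,0]],[[0,0,0],[0,0,0]],[[0,0,0],[0,0,0]],[[0,0,0],[0,0,0]]]' 1; python3 -m handwheel '[[[0,0,5],[0,0,0]],[[0,0,15],[0,0,0]],[[0,0,25],[0,0,0]],[[0,0,35],[0,0,0]],[[0,0,40],[0,0,0]],[[0,0,30],[0,0,0]],[[0,0,0],[0,0,0]]]'
```

```text
time: 12.55
tool_pos: [572.9, 22.6, 100.8]
tcp_rot: [3.14, 0.0, 1.539]
contact_force: [0.5, -0.7, 0.0]
grip_width: 92.0
time: 13.55
tool_pos: [572.1, 23.1, 99.7]
tcp_rot: [-3.141, -0.0, 1.54]
contact_force: [-1.3, 0.4, -0.1]
grip_width: 40.0
time: 14.42
tool_pos: [573.5, 22.9, 252.8]
tcp_rot: [3.135, 0.0, 1.54]
contact_force: [1.0, -0.0, -4.9]
grip_width: 40.2
```

```bash
python3 -m handwheel '[[[-5,-15.6,0],[0,0,0]],[[-10,-31.3,0],[0,0,0]],[[-10,-31.3,0],[0,0,0]],[[-10,-31.3,0],[0,0,0]],[[-10,-31.3,0],[0,0,0]],[[-10,-31.3,0],[0,0,0]],[[-10,-31.3,0],[0,0,0]],[[-10,-31.3,0],[0,0,0]],[[-10,-31.3,0],[0,0,0]],[[-10,-31.3,0],[0,0,0]],[[-5,-15.6,0],[0,0,0]],[[0,0,0],[0,0,0]]]';  python3 -m handwheel '[[[0,0,-20],[0,0,0]],[[0,0,-40],[0,0,0]],[[0,0,-40],[0,0,0]],[[0,0,-25],[0,0,0]],[[0,0,-12],[0,0,0]],[[0,0,-6],[0,0,0]],[[0,0,-3],[0,0,0]],[[0,0,-2],[0,0,0]],[[0,0,-1],[0,0,0]],[[0,0,-1],[0,0,0]],[[0,0,0],[0,0,0]],[[0,0,0],[0,0,0]]]';python3 -m handwheel '[[[0,0,-0.5],[0,0,0]],[[0,0,-0.5],[0,0,0]],[[0,0,0],[0,0,0]]]'
```

```text
time: 15.92
tool_pos: [471.4, -290.5, 248.6]
tcp_rot: [-3.14, -0.001, 1.538]
contact_force: [-0.3, -0.2, -4.3]
grip_width: 40.1
time: 17.42
tool_pos: [472.4, -289.9, 99.8]
tcp_rot: [3.141, 0.0, 1.54]
contact_force: [0.6, 0.1, -4.1]
grip_width: 40.1
time: 17.8
tool_pos: [472.4, -290.0, 99.6]
tcp_rot: [3.141, 0.001, 1.54]
contact_force: [-2.9, 1.9, 5.4]
grip_width: 39.7
```

```bash
python3 -m handwheel '[[[0,0,0],[0,0,0]],[[0,0,0],[0,0,0]],[[0,0,0],[0,0,0]],[[0,0,0],[0,0,0]],[[0,0,5],[0,0,0]],[[0,0,35],[0,0,0]],[[0,0,50],[0,0,0]],[[0,0,50],[0,0,0]],[[0,0,25],[0,0,0]]]' 0;  python3 -m handwheel '[[[11.1,43.2,0],[0,0,0.015]],[[11.1,43.2,0],[0,0,0.015]],[[11.1,43.2,0],[0,0,0]],[[11.1,43.2,0],[0,0,0]],[[11.1,43.2,0],[0,0,0]],[[11.1,43.2,0],[0,0,0]],[[11.1,43.1,0],[0,0,0]],[[11,43.1,0],[0,0,0]],[[11,43,0],[0,0,0]],[[0,0,0],[0,0,0]],[[0,0,0],[0,0,0]]]'; python3 -m handwheel '[[[0,0,-40],[0,0,0]],[[0,0,-45],[0,0,0]],[[0,0,-35],[0,0,0]],[[0,0,-20],[0,0,0]],[[0,0,-10],[0,0,0]],[[0,0,0],[0,0,0]],[[0,0,0],[0,0,0]]]'
python3 - <<'E'
from h import *
c=grab('side','side3.png'); a=c['img'][110:390,230:450,::-1]
cv2.imwrite('pics/s3.png',cv2.resize(a,None,fx=2.1,fy=2.1,interpolation=cv2.INTER_CUBIC))
E
```

```text
time: 18.92
tool_pos: [472.9, -290.3, 267.3]
tcp_rot: [3.138, 0.003, 1.54]
contact_force: [0.2, -0.5, -1.3]
grip_width: 91.6
time: 20.3
tool_pos: [571.8, 98.2, 263.8]
tcp_rot: [-3.141, 0.001, 1.57]
contact_force: [0.2, -0.1, -1.2]
grip_width: 92.1
time: 21.18
tool_pos: [572.7, 98.2, 114.9]
tcp_rot: [3.14, -0.0, 1.569]
contact_force: [-0.4, -0.9, 0.1]
grip_width: 92.1
```

View pics/s3.png

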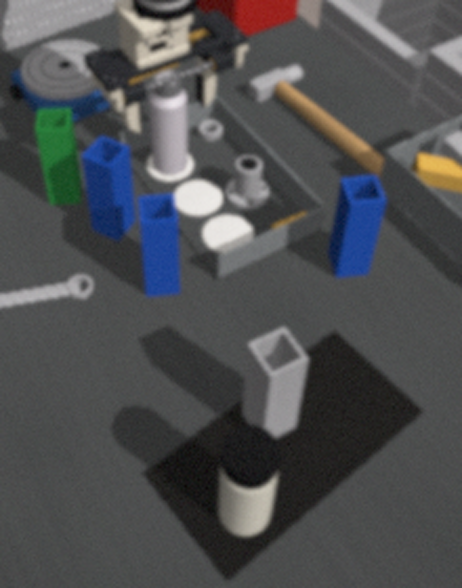

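Tube and jar stand on the mat (tube about 275,385, jar about 248,490). The can is between the fingers.

```bash
python3 -m handwheel '[[[0,0,0],[0,0,0]],[[0,0,0],[0,0,0]],[[0,0,0],[0,0,0]],[[0,0,0],[0,0,0]],[[0,0,0],[0,0,0]],[[0,0,0],[0,0,0]],[[0,0,0],[0,0,0]],[[0,0,0],[0,0,0]]]' 1; python3 -m handwheel '[[[0,0,5],[0,0,0]],[[0,0,15],[0,0,0]],[[0,0,25],[0,0,0]],[[0,0,35],[0,0,0]],[[0,0,40],[0,0,0]],[[0,0,30],[0,0,0]],[[0,0,5],[0,0,0]],[[0,0,0],[0,0,0]]]';python3 -m handwheel '[[[-1.1,-30,0],[0,0,0]],[[-1.1,-37,0],[0,0,0]],[[-1.1,-37,0],[0,0,0]],[[-1.1,-37,0],[0,0,0]],[[-1.1,-37,0],[0,0,0]],[[-1.1,-37,0],[0,0,0]],[[-1.1,-37,0],[0,0,0]],[[-1.1,-37,0],[0,0,0]],[[-1.1,-37,0],[0,0,0]],[[-1.1,-37,0],[0,0,0]],[[-1.1,-37,0],[0,0,0]],[[-1.1,-30,0],[0,0,0]]]'; python3 -m handwheel '[[[0,0,0],[0,0,0]],[[0,0,-20],[0,0,0]],[[0,0,-40],[0,0,0]],[[0,0,-40],[0,0,0]],[[0,0,-30],[0,0,0]],[[0,0,-12],[0,0,0]],[[0,0,-6],[0,0,0]],[[0,0,-3],[0,0,0]],[[0,0,-2],[0,0,0]],[[0,0,-1],[0,0,0]],[[0,0,-1],[0,0,0]],[[0,0,0],[0,0,0]]]'; python3 -m handwheel '[[[0,0,-0.5],[0,0,0]],[[0,0,-0.5],[0,0,0]],[[0,0,0],[0,0,0]]]'
```

```text
time: 22.22
tool_pos: [572.1, 98.5, 113.7]
tcp_rot: [3.141, -0.0, 1.57]
contact_force: [0.5, 0.5, -0.6]
grip_width: 47.0
time: 23.22
tool_pos: [571.6, 98.5, 268.3]
tcp_rot: [-3.141, 0.0, 1.57]
contact_force: [-0.9, -0.9, -4.1]
grip_width: 47.2
time: 24.72
tool_pos: [558.0, -332.6, 266.2]
tcp_rot: [-3.138, -0.002, 1.569]
contact_force: [0.1, 0.1, -3.6]
grip_width: 47.2
time: 26.22
tool_pos: [558.8, -331.5, 113.8]
tcp_rot: [3.141, 0.0, 1.57]
contact_force: [0.2, 0.2, -3.3]
grip_width: 47.3
time: 26.6
tool_pos: [559.0, -331.6, 113.7]
tcp_rot: [3.141, 0.001, 1.57]
contact_force: [-2.1, 1.7, 6.6]
grip_width: 47.4
```

```bash
python3 -m handwheel '[[[0,0,0],[0,0,0]],[[0,0,0],[0,0,0]],[[0,0,0],[0,0,0]],[[0,0,0],[0,0,0]],[[0,0,5],[0,0,0]],[[0,0,35],[0,0,0]],[[0,0,50],[0,0,0]],[[0,0,50],[0,0,0]],[[0,0,15],[0,0,0]],[[0,0,0],[0,0,0]]]' 0;  python3 -m handwheel '[[[7.3,32.7,0],[0,0,0.157]],[[7.3,32.7,0],[0,0,0.157]],[[7.3,32.7,0],[0,0,0.157]],[[7.3,32.7,0],[0,0,0.157]],[[7.3,32.7,0],[0,0,0.157]],[[7.3,32.7,0],[0,0,0.157]],[[7.4,32.6,0],[0,0,0.157]],[[7.4,32.6,0],[0,0,0.157]],[[7.4,32.6,0],[0,0,0.157]],[[7.4,32.6,0],[0,0,0.157]],[[0,0,0],[0,0,0]],[[0,0,0],[0,0,0]]]' 0.3
python3 - <<'E'
from h import *
c=grab('side','side4.png'); a=c['img'][110:390,230:450,::-1]
cv2.imwrite('pics/s4.png',cv2.resize(a,None,fx=2.1,fy=2.1,interpolation=cv2.INTER_CUBIC))
E
```

```text
time: 27.85
tool_pos: [559.0, -331.6, 268.6]
tcp_rot: [3.14, 0.001, 1.57]
contact_force: [0.2, 0.1, -0.2]
grip_width: 91.6
time: 29.35
tool_pos: [631.7, -5.3, 266.1]
tcp_rot: [-3.142, -0.003, 3.138]
contact_force: [-0.2, -0.3, 0.2]
grip_width: 64.3
```

View pics/s4.png

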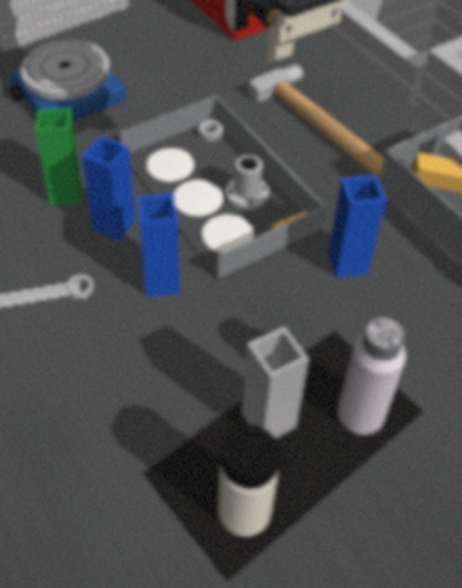

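All three stand on the mat; the flange is free (neck top about 250,162).

```bash
python3 - <<'E'
from h import *
np.set_printoptions(precision=1,suppress=True)
c=grab('side')
q=lambda x,y,z:at(c,230+(x+.5)/2.1-.5,110+(y+.5)/2.1-.5,z)
for n,a in dict(neck=(249.5,161,60),foot=(249,190,12),s1=(169.5,164.5,4),s2=(198.5,197.5,4),s3=(227.5,231,4),dot=(65,64.5,55),kb=(291,220,16)).items():print(n,q(*a))
# turntable plate outline in top/side: ellipse of bright plate
p=capture('top'); 
for r in spot_in('turntable_top','top')+spot_in('flange_neck','side'): print(r['score'],r['xyz'])
g=p['img'].astype(int); sub=g[170:262,120:215]; m=((sub.max(2)-sub.min(2)<25)&(sub.max(2)>140)).astype('uint8')
m=cv2.morphologyEx(m,cv2.MORPH_CLOSE,np.ones((7,7)));k=max(cv2.findContours(m,0,2)[0],key=cv2.contourArea);e=cv2.fitEllipse(cv2.convexHull(k));print(e,at(p,e[0][0]+120,e[0][1]+170,55))
cv2.imwrite('pics/tt.png',cv2.resize(p['img'][170:262,120:215,::-1],None,fx=5,fy=5,interpolation=cv2.INTER_CUBIC))
E
```

```text
neck [634.7  -0.9  60. ]
foot [633.4  -5.9  12. ]
s1 [570.8  97.4   4. ]
s2 [573.   22.9   4. ]
s3 [574.6 -46.4   4. ]
dot [517.4 316.3  55. ]
kb [647.5 -80.4  16. ]
0.77 [-317.6, -41.6, -832.3]
0.96 [78.3, -0.6, -1009.6]
((46.808387756347656, 46.063377380371094), (61.622676849365234, 65.10711669921875), 22.462074279785156) [517.1 314.3  55. ]
```

View pics/tt.png

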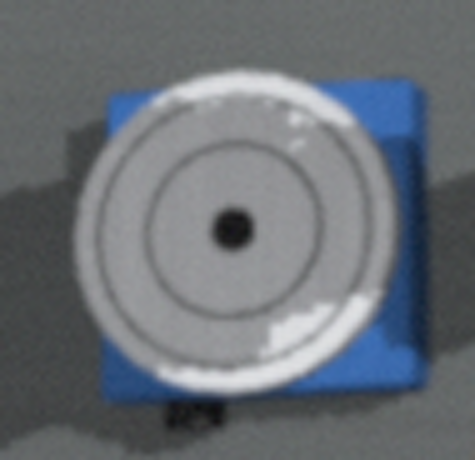

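The plate's dot is at (233,229) in the crop, so the turntable centre is about (518, 315.7). The gripper goes down on the flange now.

```bash
python3 -m handwheel '[[[0.5,0,-40],[0,0,0]],[[0,0,-50],[0,0,0]],[[0,0,-50],[0,0,0]],[[0,0,-40],[0,0,0]],[[0,0,-25],[0,0,0]],[[0,0,-14],[0,0,0]],[[0,0,-5.5],[0,0,0]],[[0,0,0],[0,0,0]],[[0,0,0],[0,0,0]]]' 0.3; python3 -m handwheel '[[[0,0,0],[0,0,0]],[[0,0,0],[0,0,0]],[[0,0,0],[0,0,0]],[[0,0,0],[0,0,0]],[[0,0,0],[0,0,0]],[[0,0,0],[0,0,0]],[[0,0,0],[0,0,0]]]' 1; python3 -m handwheel '[[[0,0,5],[0,0,0]],[[0,0,15],[0,0,0]],[[0,0,30],[0,0,0]],[[0,0,40],[0,0,0]],[[0,0,40],[0,0,0]],[[0,0,40],[0,0,0]],[[0,0,30],[0,0,0]],[[0,0,0],[0,0,0]],[[0,0,0],[0,0,0]]]'
```

```text
time: 30.72
tool_pos: [633.4, -5.0, 44.4]
tcp_rot: [-3.141, 0.002, 3.14]
contact_force: [-0.5, -0.1, -0.6]
grip_width: 64.4
time: 31.6
tool_pos: [632.8, -4.8, 43.3]
tcp_rot: [3.141, 0.0, 3.14]
contact_force: [0.6, 0.9, 1.7]
grip_width: 33.5
time: 32.72
tool_pos: [632.0, -4.8, 242.0]
tcp_rot: [3.141, -0.002, 3.14]
contact_force: [-0.5, -0.3, -2.9]
grip_width: 33.4
```

```bash
python3 -m handwheel '[[[-6,16,0],[0,0,0]],[[-11.5,32,0],[0,0,0]],[[-11.5,32,0],[0,0,0]],[[-11.5,32,0],[0,0,0]],[[-11.5,32,0],[0,0,0]],[[-11.5,32,0],[0,0,0]],[[-11.5,32,0],[0,0,0]],[[-11.5,32,0],[0,0,0]],[[-11.5,32,0],[0,0,0]],[[-11.5,32,0],[0,0,0]],[[-5.2,16.7,0],[0,0,0]],[[0,0,0],[0,0,0]]]'; python3 -m handwheel '[[[0,0,-20],[0,0,0]],[[0,0,-40],[0,0,0]],[[0,0,-40],[0,0,0]],[[0,0,-25],[0,0,0]],[[0,0,-12],[0,0,0]],[[0,0,-6],[0,0,0]],[[0,0,-3],[0,0,0]],[[0,0,-1],[0,0,0]],[[0,0,0],[0,0,0]],[[0,0,0],[0,0,0]]]'
python3 - <<'E'
from h import *
c=grab('side','side5.png'); a=c['img'][90:190,210:330,::-1]
cv2.imwrite('pics/s5.png',cv2.resize(a,None,fx=5,fy=5,interpolation=cv2.INTER_CUBIC))
E
```

```text
time: 34.22
tool_pos: [517.2, 316.7, 242.5]
tcp_rot: [-3.141, -0.001, -3.141]
contact_force: [1.4, -0.6, -3.2]
grip_width: 33.4
time: 35.48
tool_pos: [518.2, 316.0, 96.7]
tcp_rot: [3.141, 0.001, 3.14]
contact_force: [-0.1, -0.9, -3.4]
grip_width: 33.3
```

View pics/s5.png

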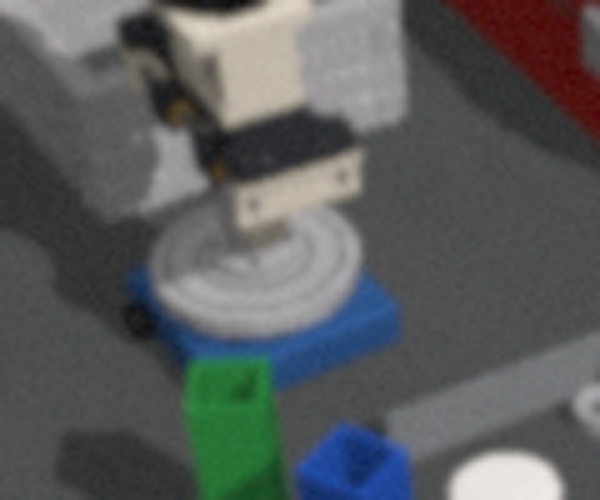

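The flange hangs just over the plate's middle (foot about 258,258). I lower it slowly.

```bash
python3 -m handwheel '[[[0,0,-1],[0,0,0]],[[0,0,-0.7],[0,0,0]],[[0,0,0],[0,0,0]]]'; python3 -m handwheel '[[[0,0,-0.5],[0,0,0]],[[0,0,-0.5],[0,0,0]],[[0,0,0],[0,0,0]]]'
```

```text
time: 35.9
tool_pos: [518.0, 315.8, 94.4]
tcp_rot: [-3.142, -0.0, 3.14]
contact_force: [-0.3, 0.4, -2.3]
grip_width: 33.5
time: 36.28
tool_pos: [518.1, 315.8, 94.3]
tcp_rot: [3.141, 0.0, 3.14]
contact_force: [-2.8, -1.6, 5.6]
grip_width: 33.4
```

```bash
python3 -m handwheel '[[[0,0,0],[0,0,0]],[[0,0,0],[0,0,0]],[[0,0,0],[0,0,0]],[[0,0,0],[0,0,0]],[[0,0,5],[0,0,0]],[[0,0,35],[0,0,0]],[[0,0,50],[0,0,0]],[[0,0,50],[0,0,0]],[[0,0,40],[0,0,0]],[[0,0,0],[0,0,0]]]' 0;  python3 -m handwheel '[[[3.4,-54,0],[0,0,-0.131]],[[3.4,-54,0],[0,0,-0.131]],[[3.4,-54,0],[0,0,-0.131]],[[3.4,-54,0],[0,0,-0.131]],[[3.4,-54,0],[0,0,-0.131]],[[3.4,-54,0],[0,0,-0.131]],[[3.4,-54,0],[0,0,-0.131]],[[3.4,-54,0],[0,0,-0.131]],[[3.4,-54,0],[0,0,-0.131]],[[3.4,-54,0],[0,0,-0.131]],[[3.4,-54,0],[0,0,-0.131]],[[3.4,-53.3,0],[0,0,-0.13]]]';python3 -m handwheel '[[[0,0,0],[0,0,0]],[[0,0,0],[0,0,0]],[[0,0,0],[0,0,0]]]'
python3 - <<'E'
from h import *
c=grab('side','side6.png'); p=grab('top','top6.png')
a=cv2.resize(c['img'][100:200,210:310,::-1],None,fx=4,fy=4,interpolation=cv2.INTER_CUBIC)
b=cv2.resize(p['img'][165:265,115:215,::-1],None,fx=4,fy=4,interpolation=cv2.INTER_CUBIC)
cv2.imwrite('pics/s6.png',np.hstack([a,b]))
E
```

```text
time: 37.52
tool_pos: [519.3, 316.5, 277.8]
tcp_rot: [3.138, 0.007, 3.14]
contact_force: [-0.1, -0.2, -0.5]
grip_width: 91.8
time: 39.02
tool_pos: [558.4, -333.0, 272.2]
tcp_rot: [-3.14, -0.001, 1.564]
contact_force: [0.3, 0.2, 1.2]
grip_width: 92.2
time: 39.4
tool_pos: [559.0, -330.0, 273.5]
tcp_rot: [-3.141, -0.001, 1.571]
contact_force: [0.4, 0.8, 0.6]
grip_width: 91.8
```

View pics/s6.png

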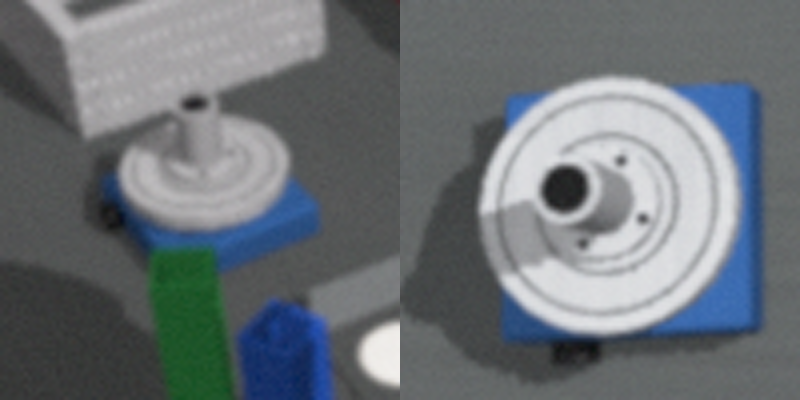

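```bash
python3 - <<'E'
from h import *
np.set_printoptions(precision=1,suppress=True)
p=grab('top');c=grab('side')
print(at(p,115+165.5/4-.5,165+189.5/4-.5,111), at(c,210+194/4-.5,100+102/4-.5,111)); o=get_obs(); print(o['tool_pos'],o['time'])
E
python3 -m handwheel '[[[0,0,0],[0,0,0]]]'
```

```text
[517.7 314.8 111. ] [516.8 318.6 111. ]
[ 559.1 -330.5  273.9] 39.6
time: 39.72
tool_pos: [559.0, -331.0, 273.8]
tcp_rot: [3.141, 0.0, 1.57]
contact_force: [-0.2, 0.8, 0.2]
grip_width: 91.7
```

The flange stands centred (neck at 517.7, 314.8 and 516.8, 318.6 from the two cameras). Next I return the can.

```bash
python3 -m handwheel '[[[0,-0.3,-40],[0,0,0]],[[0,0,-50],[0,0,0]],[[0,0,-40],[0,0,0]],[[0,0,-20],[0,0,0]],[[0,0,-10.5],[0,0,0]],[[0,0,0],[0,0,0]],[[0,0,0],[0,0,0]],[[0,0,0],[0,0,0]]]'; python3 -m handwheel '[[[0,0,0],[0,0,0]],[[0,0,0],[0,0,0]],[[0,0,0],[0,0,0]],[[0,0,0],[0,0,0]],[[0,0,0],[0,0,0]],[[0,0,0],[0,0,0]],[[0,0,0],[0,0,0]],[[0,0,0],[0,0,0]]]' 1; python3 -m handwheel '[[[0,0,5],[0,0,0]],[[0,0,15],[0,0,0]],[[0,0,25],[0,0,0]],[[0,0,35],[0,0,0]],[[0,0,40],[0,0,0]],[[0,0,30],[0,0,0]],[[0,0,5],[0,0,0]],[[0,0,0],[0,0,0]],[[0,0,0],[0,0,0]]]'
```

```text
time: 40.72
tool_pos: [559.3, -332.1, 114.2]
tcp_rot: [3.14, 0.001, 1.569]
contact_force: [0.6, -0.6, -0.4]
grip_width: 91.7
time: 41.72
tool_pos: [558.8, -331.7, 113.0]
tcp_rot: [3.141, -0.0, 1.569]
contact_force: [0.9, 0.7, -0.2]
grip_width: 47.3
time: 42.85
tool_pos: [558.3, -331.4, 266.2]
tcp_rot: [-3.139, -0.002, 1.569]
contact_force: [0.1, -0.2, -3.3]
grip_width: 47.2
```

```bash
python3 -m handwheel '[[[1.1,30,0],[0,0,0]],[[1.1,37,0],[0,0,0]],[[1.1,37,0],[0,0,0]],[[1.1,37,0],[0,0,0]],[[1.1,37,0],[0,0,0]],[[1.1,37,0],[0,0,0]],[[1.1,37,0],[0,0,0]],[[1.1,37,0],[0,0,0]],[[1.1,37,0],[0,0,0]],[[1.1,37,0],[0,0,0]],[[1.1,37,0],[0,0,0]],[[1.1,30.2,0],[0,0,0]]]'; python3 -m handwheel '[[[0,0,0],[0,0,0]],[[0,0,0],[0,0,0]],[[0,0,-20],[0,0,0]],[[0,0,-40],[0,0,0]],[[0,0,-40],[0,0,0]],[[0,0,-30],[0,0,0]],[[0,0,-12],[0,0,0]],[[0,0,-6],[0,0,0]],[[0,0,-3],[0,0,0]],[[0,0,-2],[0,0,0]],[[0,0,0],[0,0,0]],[[0,0,0],[0,0,0]]]'; python3 -m handwheel '[[[0,0,-1],[0,0,0]],[[0,0,-1],[0,0,0]],[[0,0,0],[0,0,0]]]'
```

```text
time: 44.35
tool_pos: [571.5, 99.9, 266.7]
tcp_rot: [-3.139, -0.0, 1.569]
contact_force: [-0.5, 0.2, -3.1]
grip_width: 47.5
time: 45.85
tool_pos: [572.2, 98.5, 115.5]
tcp_rot: [3.141, -0.0, 1.569]
contact_force: [0.5, 0.4, -2.8]
grip_width: 47.3
time: 46.22
tool_pos: [572.0, 98.4, 113.0]
tcp_rot: [3.142, 0.0, 1.569]
contact_force: [-0.7, 0.3, -3.9]
grip_width: 47.3
```

```bash
python3 -m handwheel '[[[0,0,-0.5],[0,0,0]],[[0,0,0],[0,0,0]],[[0,0,0],[0,0,0]]]'; python3 -m handwheel '[[[0,0,-0.4],[0,0,0]],[[0,0,0],[0,0,0]]]'
```

```text
time: 46.6
tool_pos: [572.1, 98.5, 113.0]
tcp_rot: [3.141, -0.0, 1.569]
contact_force: [-1.5, -0.6, 2.7]
grip_width: 47.5
time: 46.85
tool_pos: [572.1, 98.5, 113.0]
tcp_rot: [3.141, 0.0, 1.569]
contact_force: [-3.1, -0.4, 5.9]
grip_width: 47.1
```

```bash
python3 -m handwheel '[[[0,0,0],[0,0,0]],[[0,0,0],[0,0,0]],[[0,0,0],[0,0,0]],[[0,0,0],[0,0,0]],[[0,0,5],[0,0,0]],[[0,0,35],[0,0,0]],[[0,0,50],[0,0,0]],[[0,0,50],[0,0,0]],[[0,0,25],[0,0,0]],[[0,0,0],[0,0,0]]]' 0;  python3 -m handwheel '[[[-10,-39,0],[0,0,-0.015]],[[-10,-39,0],[0,0,-0.015]],[[-10,-39,0],[0,0,0]],[[-10,-39,0],[0,0,0]],[[-10,-39,0],[0,0,0]],[[-10,-39,0],[0,0,0]],[[-10,-39,0],[0,0,0]],[[-10,-39,0],[0,0,0]],[[-10,-39,0],[0,0,0]],[[-9.7,-37.4,0],[0,0,0]],[[0,0,0],[0,0,0]],[[0,0,0],[0,0,0]]]'; python3 -m handwheel '[[[0,0,-40],[0,0,0]],[[0,0,-45],[0,0,0]],[[0,0,-40],[0,0,0]],[[0,0,-30],[0,0,0]],[[0,0,-15],[0,0,0]],[[0,0,-8],[0,0,0]],[[0,0,0],[0,0,0]],[[0,0,0],[0,0,0]],[[0,0,0],[0,0,0]]]'; python3 -m handwheel '[[[0,0,0],[0,0,0]],[[0,0,0],[0,0,0]],[[0,0,0],[0,0,0]],[[0,0,0],[0,0,0]],[[0,0,0],[0,0,0]],[[0,0,0],[0,0,0]],[[0,0,0],[0,0,0]],[[0,0,0],[0,0,0]]]' 1; python3 -m handwheel '[[[0,0,5],[0,0,0]],[[0,0,15],[0,0,0]],[[0,0,25],[0,0,0]],[[0,0,35],[0,0,0]],[[0,0,40],[0,0,0]],[[0,0,30],[0,0,0]],[[0,0,0],[0,0,0]],[[0,0,0],[0,0,0]]]'
```

```text
time: 48.1
tool_pos: [572.9, 98.5, 279.6]
tcp_rot: [3.136, -0.0, 1.569]
contact_force: [0.8, 0.7, -1.1]
grip_width: 91.7
time: 49.6
tool_pos: [472.1, -289.2, 276.0]
tcp_rot: [-3.14, -0.002, 1.539]
contact_force: [0.4, 0.9, 0.1]
grip_width: 92.0
time: 50.72
tool_pos: [472.7, -290.3, 100.0]
tcp_rot: [3.14, 0.001, 1.539]
contact_force: [0.1, 0.8, -0.4]
grip_width: 91.8
time: 51.72
tool_pos: [472.3, -289.9, 99.1]
tcp_rot: [3.142, -0.0, 1.539]
contact_force: [-0.8, 1.0, -0.8]
grip_width: 40.1
time: 52.72
tool_pos: [471.7, -289.5, 248.0]
tcp_rot: [-3.14, -0.001, 1.539]
contact_force: [-0.2, 0.3, -5.3]
grip_width: 39.8
```

```bash
python3 -m handwheel '[[[5,15.6,0],[0,0,0]],[[10,31.3,0],[0,0,0]],[[10,31.3,0],[0,0,0]],[[10,31.3,0],[0,0,0]],[[10,31.3,0],[0,0,0]],[[10,31.3,0],[0,0,0]],[[10,31.3,0],[0,0,0]],[[10,31.3,0],[0,0,0]],[[10,31.3,0],[0,0,0]],[[10,31.3,0],[0,0,0]],[[5,15.6,0],[0,0,0]],[[0,0,0],[0,0,0]]]';  python3 -m handwheel '[[[0,0,0],[0,0,0]],[[0,0,-20],[0,0,0]],[[0,0,-40],[0,0,0]],[[0,0,-40],[0,0,0]],[[0,0,-25],[0,0,0]],[[0,0,-12],[0,0,0]],[[0,0,-6],[0,0,0]],[[0,0,-3],[0,0,0]],[[0,0,-2],[0,0,0]],[[0,0,-1],[0,0,0]],[[0,0,-1],[0,0,0]],[[0,0,0],[0,0,0]]]';python3 -m handwheel '[[[0,0,-0.5],[0,0,0]],[[0,0,-0.3],[0,0,0]],[[0,0,0],[0,0,0]]]'
```

```text
time: 54.22
tool_pos: [572.0, 24.1, 248.3]
tcp_rot: [-3.14, -0.0, 1.541]
contact_force: [-0.1, 0.2, -4.0]
grip_width: 40.0
time: 55.72
tool_pos: [572.4, 23.0, 99.2]
tcp_rot: [3.141, 0.0, 1.539]
contact_force: [0.0, 0.4, -4.9]
grip_width: 39.8
time: 56.1
tool_pos: [572.4, 23.0, 99.1]
tcp_rot: [3.141, 0.0, 1.539]
contact_force: [-2.6, -0.4, 6.5]
grip_width: 40.0
```

```bash
python3 -m handwheel '[[[0,0,0],[0,0,0]],[[0,0,0],[0,0,0]],[[0,0,0],[0,0,0]],[[0,0,0],[0,0,0]],[[0,0,5],[0,0,0]],[[0,0,35],[0,0,0]],[[0,0,50],[0,0,0]],[[0,0,50],[0,0,0]],[[0,0,25],[0,0,0]],[[0,0,0],[0,0,0]]]' 0;  python3 -m handwheel '[[[-17.3,-37.7,0],[0,0,0.015]],[[-17.3,-37.7,0],[0,0,0.015]],[[-17.3,-37.7,0],[0,0,0]],[[-17.3,-37.7,0],[0,0,0]],[[-17.3,-37.7,0],[0,0,0]],[[-17.3,-37.7,0],[0,0,0]],[[-17.2,-37.7,0],[0,0,0]],[[-17.2,-37.7,0],[0,0,0]],[[-17.2,-37.7,0],[0,0,0]],[[-17.2,-37.8,0],[0,0,0]],[[0,0,0],[0,0,0]],[[0,0,0],[0,0,0]]]'; python3 -m handwheel '[[[0,0,-40],[0,0,0]],[[0,0,-45],[0,0,0]],[[0,0,-40],[0,0,0]],[[0,0,-25],[0,0,0]],[[0,0,-14],[0,0,0]],[[0,0,-8],[0,0,0]],[[0,0,0],[0,0,0]],[[0,0,0],[0,0,0]],[[0,0,0],[0,0,0]]]'; python3 -m handwheel '[[[0,0,0],[0,0,0]],[[0,0,0],[0,0,0]],[[0,0,0],[0,0,0]],[[0,0,0],[0,0,0]],[[0,0,0],[0,0,0]],[[0,0,0],[0,0,0]],[[0,0,0],[0,0,0]],[[0,0,0],[0,0,0]]]' 1; python3 -m handwheel '[[[0,0,5],[0,0,0]],[[0,0,15],[0,0,0]],[[0,0,25],[0,0,0]],[[0,0,35],[0,0,0]],[[0,0,40],[0,0,0]],[[0,0,30],[0,0,0]],[[0,0,0],[0,0,0]],[[0,0,0],[0,0,0]]]'
```

```text
time: 57.35
tool_pos: [573.2, 22.9, 265.7]
tcp_rot: [3.136, 0.0, 1.539]
contact_force: [-0.7, -0.2, -0.2]
grip_width: 92.1
time: 58.85
tool_pos: [399.5, -353.4, 262.1]
tcp_rot: [-3.14, -0.002, 1.568]
contact_force: [-0.3, 0.1, 0.0]
grip_width: 91.8
time: 59.98
tool_pos: [400.0, -354.5, 92.1]
tcp_rot: [3.14, 0.001, 1.569]
contact_force: [0.1, -0.6, 0.6]
grip_width: 92.2
time: 60.98
tool_pos: [399.7, -354.1, 91.3]
tcp_rot: [3.142, -0.0, 1.569]
contact_force: [0.3, 0.6, -0.9]
grip_width: 49.9
time: 61.98
tool_pos: [399.3, -353.6, 240.3]
tcp_rot: [-3.141, -0.001, 1.569]
contact_force: [0.6, 0.3, -3.4]
grip_width: 49.8
```

```bash
python3 -m handwheel '[[[8.6,15.1,0],[0,0,0]],[[17.2,30.3,0],[0,0,0]],[[17.2,30.3,0],[0,0,0]],[[17.2,30.3,0],[0,0,0]],[[17.2,30.3,0],[0,0,0]],[[17.2,30.3,0],[0,0,0]],[[17.2,30.3,0],[0,0,0]],[[17.2,30.3,0],[0,0,0]],[[17.2,30.3,0],[0,0,0]],[[17.2,30.3,0],[0,0,0]],[[8.6,15.1,0],[0,0,0]],[[0,0,0],[0,0,0]]]';  python3 -m handwheel '[[[0,0,0],[0,0,0]],[[0,0,-20],[0,0,0]],[[0,0,-40],[0,0,0]],[[0,0,-40],[0,0,0]],[[0,0,-25],[0,0,0]],[[0,0,-12],[0,0,0]],[[0,0,-6],[0,0,0]],[[0,0,-3],[0,0,0]],[[0,0,-2],[0,0,0]],[[0,0,-1],[0,0,0]],[[0,0,-1],[0,0,0]],[[0,0,0],[0,0,0]]]';python3 -m handwheel '[[[0,0,-0.5],[0,0,0]],[[0,0,-0.3],[0,0,0]],[[0,0,0],[0,0,0]]]'
```

```text
time: 63.48
tool_pos: [571.6, -50.0, 240.4]
tcp_rot: [-3.14, -0.0, 1.571]
contact_force: [-0.1, -0.2, -3.2]
grip_width: 49.3
time: 64.97
tool_pos: [571.8, -51.2, 91.4]
tcp_rot: [3.141, 0.0, 1.569]
contact_force: [-0.3, -0.5, -3.2]
grip_width: 49.7
time: 65.35
tool_pos: [571.8, -51.3, 91.3]
tcp_rot: [3.141, 0.0, 1.569]
contact_force: [-2.6, 0.3, 5.8]
grip_width: 49.5
```

Contact. I release, back off upwards, move clear and look.

```bash
python3 -m handwheel '[[[0,0,0],[0,0,0]],[[0,0,0],[0,0,0]],[[0,0,0],[0,0,0]],[[0,0,0],[0,0,0]],[[0,0,5],[0,0,0]],[[0,0,35],[0,0,0]],[[0,0,50],[0,0,0]],[[0,0,50],[0,0,0]],[[0,0,40],[0,0,0]],[[0,0,0],[0,0,0]]]' 0;  python3 -m handwheel '[[[-17,-37,0],[0,0,0]],[[-17,-37,0],[0,0,0]],[[-17,-37,0],[0,0,0]],[[-17,-37,0],[0,0,0]],[[-17,-37,0],[0,0,0]],[[-17,-37,0],[0,0,0]],[[-17,-37,0],[0,0,0]],[[-17,-37,0],[0,0,0]],[[0,0,0],[0,0,0]],[[0,0,0],[0,0,0]],[[0,0,0],[0,0,0]]]'
python3 - <<'E'
from h import *
p=grab('top','top7.png')
cv2.imwrite('pics/t7.png',cv2.resize(p['img'][130:225,235:385,::-1],None,fx=5.2,fy=5.2,interpolation=cv2.INTER_CUBIC))
c=grab('side','side7.png')
for t in('flange_neck','can_mid','jar_mid'):
    print(t,[(round(r['score'],2),w(c,r['xyz']).round()) for r in spot_in(t,'side')[:2]])
E
```

```text
time: 66.6
tool_pos: [573.1, -51.5, 274.6]
tcp_rot: [3.134, 0.002, 1.569]
contact_force: [0.4, 0.6, -0.2]
grip_width: 91.7
time: 67.97
tool_pos: [436.1, -346.2, 270.3]
tcp_rot: [-3.141, -0.001, 1.57]
contact_force: [-0.5, 0.5, 0.6]
grip_width: 91.7
flange_neck [(0.68, array([559.,   2.,  96.])), (0.64, array([512., 303.,  80.]))]
can_mid [(0.65, array([559.,  86., 107.]))]
jar_mid [(0.73, array([547., -55., 122.]))]
```

View pics/t7.png

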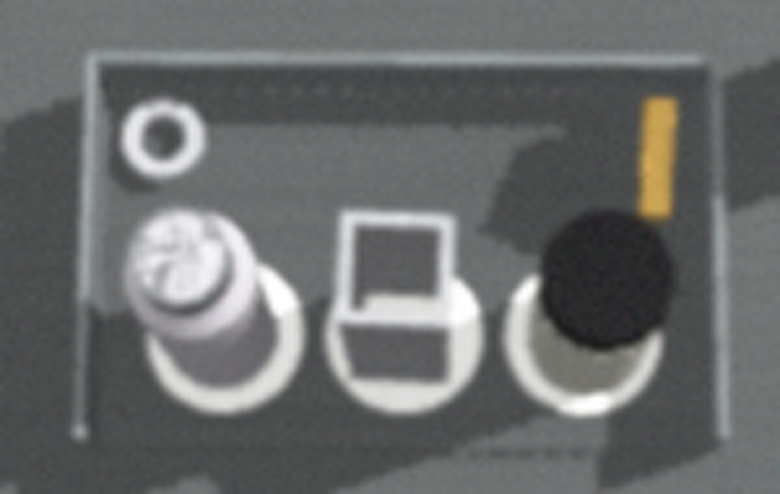

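View pics/side7.png

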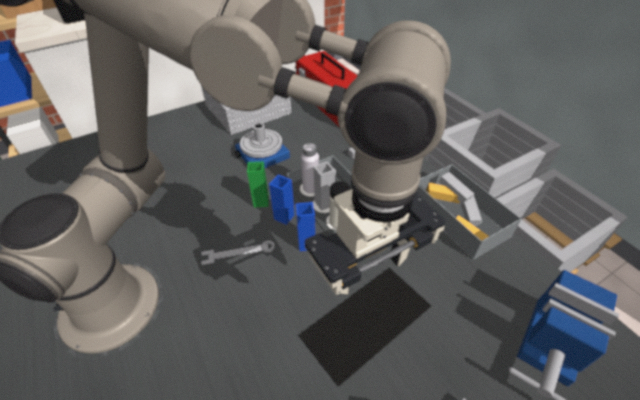

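The top view matches the first one to about 1 mm: can at (180,268), tube at (396,270), jar at (607,280), and collar and key bar unmoved. The side view shows the flange upright on the turntable (260,135) and the arm clear.

```bash
python3 -c "
from plant import bot
print(bot.close_job())"
```

```text
the job is handed in; nothing more can be done
None
```

The job is done and handed in at about 68 s of the 136 s allowed. I stood the jar, tube and can on the mat and set the flange neck up on the turntable. Then I put the can, tube and jar back upright on their own spots.

**Last checks:**
- **Flange:** my own measurements from the two cameras put its axis within about 3 mm of the plate's centre (limit 12 mm). I measured this just after placing it. The last side picture still shows it upright there.
- **Can, tube and jar:** each is upright and within about 1–2 mm of its starting place, comparing the first and last top pictures.
- **Collar and key bar:** neither shows any movement in the last top picture.
- **Forces:** the largest wrist force I read was about 8 N, while setting things down. The arm was clear of everything at hand-in.

**One disagreement:** in the last picture the detection network's first choice for the flange was at the tube's place (score 0.68). Its second choice, on the turntable, scored 0.64, and the picture showed that one was right. The hand-in itself gave no verdict.

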